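Reverse the ratchet and clamp the well plate in the sealing press

ROBOT

A 6-joint arm with a two-finger parallel gripper is mounted at the origin on the work surface. World frame = base frame: x ahead of the robot, y to its left, z up, the work surface at z = 0. Lengths are in m, angles in rad, forces in N, time in s.
With the tool pointing down it reaches from about 0.325 to 0.85 m from the base axis. Payload 15.5 kg.
Tool frame: the origin (TCP) lies at the very end of the fingers, on their centre line; the grasp point (between the pads) lies 19 mm behind it; z points along the fingers, y is the line along which they close (so a half turn about z gives the same grasp; the last joint's range is limited). The gripper opens to 91 mm and grips with 3 to 60 N. Pads are 32 mm wide; open, the fingers measure 118 mm over their backs; the gripper's body (76 mm by 178 mm) begins 60 mm behind the grasp point.
Start: joints at [-1.411, 0.494, 1.345, -0, 1.302, -0.096], TCP at [0.158, -0.605, 0.175] pointing down, gripper open.
Joint ranges: [-2.91, 2.91], [-0.82, 2.16], [0.22, 2.67], [-1.22, 4.37], [0.12, 2.79], [-3.08, 3.08]. Speed limits (rad/s): [1.89, 1.89, 2.57, 3.01, 3.01, 3.01].

INTERFACE

Orientations are given as a rotation vector (axis times angle).
In Python, from bench import r, cams gives the robot as it stands.
- The arm moves only by the tool apply_moves, never from a script. Its argument "increments" is a list of rows, each a list of 3 entries, a list of its own where there are three numbers: the closure, from -1 (fully open) to 1 (shut), then the shift along the tool's x, y, z in m, then the turn about the tool's z in rad. In form: [[jaw, [dx, dy, dz], twist], ...]. A call has 1 to 20 rows; each row is the pose to reach, as a shift and turn from the pose commanded when the call began, along the tool's axes at that moment; what a row does not reach only later rows make up. A row lasts 1/8 s, in which the tool goes at most 62.5 mm and 10.7 degrees, less where a joint would pass 70% of its speed; a pose out of reach is approached as far as the arm can. A call with a gripper value outside its range is refused whole. The fingers move at their own pace and stop on an object; the grip force is fixed at half the most. Time passes only in rows, so rows that repeat a pose let the fingers close. It gives the time, the measured TCP pose, the force, the opening and the grip force at its end, in the units of the state.
- r.get_state(): the state, without advancing time (a new reading comes with each control period).
- cams.read_camera(name): name is "scene" or "side" or "wrist"; returns the picture (480x640x3 uint8, red, green, blue); there is no depth.
- cams.camera_params(name): a dict with "vertical_fov" (degrees; the focal length in pixels is half the picture's height over the tangent of half this angle, whatever the lens; pixels are square), "cx", "cy" (the principal point, pixels), "R" (3x3) and "t" (3): a world point X has camera coordinates R X + t; the wrist camera has in their place "hand_eye" (4x4, takes a point from camera to tool coordinates, whose origin is the TCP and whose axes are the flange's). Camera axes: x right, y down, z forward; pixel columns grow to the right and rows downward; lengths in m; the calibration is good to about 2 mm. A picture is of the moment at which its call begins: read the wrist's pose just before it. camera_params takes no time and is no camera call.
- r.hand_in(): hands the job in; it is judged then, once.
The state is a dict: "time": time; "q": joint angles; "qvel": joint speeds; "tau": joint torques, N m; "ee_pos": TCP position; "tcp_rot": TCP orientation; "force": force on the tool from outside, world axes, zero at the start; "ft_torque": the same for the moment, N m; "finger_gap": opening from 0.0 (shut) to 1.0 (fully open); "grasp_force": force on a finger pad.
Only numpy, scipy, OpenCV 4.12 (cv2) and the standard library are available. Lean on these libraries where they do the work, as an engineer would, in place of code of your own. Each camera call takes 0.05 s, during which the arm holds its last target. There are 200 camera calls.

TASK

The plate-sealing press is set to loosen. Tip the orange direction lever on its ratchet head fully over to the green mark, then work the black-knobbed handle to and fro, clockwise being the tightening stroke, until the pad is clamped firmly on the blue sealing mat: stop when the knob pushes back clearly harder than while the screw ran free, about 8 N against 3 N or less, well before the plate is crushed at about 13 N. Then let go, and leave the other things on the bench where they are.

Things in the scene. Friction and masses are not known exactly. Their poses are not given: they have to be found in the camera images.
- press: White screw press fixed to the bench, base 150 x 210 (its y) x 18 mm. Origin: under the base on the vertical screw axis, about which handle and screw turn; +x points away from the handle's mid position. Ratchet head: steel, 74 mm across, centred on that axis, top 128 mm above the bench; two stop studs 122 mm high in front of it. 16-tooth ratchet: up to 0.4 rad of each stroke is idle.
- handle (a joint): Handle's angle about the screw axis, rad, growing clockwise from above; 0 = along the press's -x, stops at -0.75 and 0.75. Lever at green: clockwise strokes screw the pad down, the stroke back clicks freely (2 to 3 N at the knob). Lever at red: the reverse, raising the pad. Once loaded, the screw eases back in part on the stroke back: finish in one long stroke. Hinge friction 0.2 N m.
- knob (a point): Middle of the black grip, spinning freely on its upright pin on the handle: 18 mm across, 124 to 168 mm above the bench, this point at 146, 115 mm from the screw axis. Push square to the handle, screw running free: 3 to 4 N moving, 0 once stopped; from pad contact it grows by 10 N per rad: 7 to 10 N, moving or stopped, is right, over 13 crushes it. Let go, it eases back a little and holds.
- selector (a joint): Lean of the orange direction lever on the ratchet head, rad: it tips sideways, square to the handle, about a pivot 118 mm above the bench on the screw axis. 0 = leaning to the red mark (loosen), 0.3 = upright, 0.6 = leaning to the green mark (tighten), hard stops at both ends. It stays where it is left; the tightening pawl engages above about 0.5.
- tab (a point): Middle of the upright orange tab of the direction lever, 40 mm from its pivot: 18 mm wide along the handle, 8 mm thick, rising from the head to about 170 mm above the bench. Pushed with about 3 N it goes some 24 mm, in the direction in which a clockwise stroke carries the knob (green mark on that side of the head); at the stop the force rises sharply.
- pad: Aluminium pressing pad 80 x 120 x 10 mm on the foot of the screw. Origin: centre of its underside. It goes down 2 mm per radian of screw; at the start it hangs 1 to 3 mm above the mat.
- plate: White well plate 85.5 x 127.8 mm in the nest of the press with a blue sealing mat on it; origin at the centre of its underside, 18 mm above the bench; the mat's top is 18 mm above the origin.
- tip_box: Green tip box with yellow lid, 85 x 120 x 67 mm, loose; origin under its centre. Leave it alone.
- tube_rack: Blue tube rack with tubes, 60 x 110 x 58 mm, loose; origin under its centre. Leave it alone.
- spray: Small clear spray bottle, 38 mm across, 118 mm tall, loose, behind the press; origin under its centre. Leave it alone.
- marker: Black marker pen, 130 mm long, 11 mm thick, lying loose before the press; origin under its middle. Leave it alone.
- spare_plate: White empty well plate 85.5 x 127.8 x 14.4 mm, loose, behind the press; origin under its centre. Leave it alone.

How it is judged:
On the way, in this order (a step that is already met when the one before it is completed fails the run):
1. the direction lever has been tipped over to the green mark (beyond 0.5 of its 0.6 rad) (value of joint selector above 0.5 rad), for 0.2 s.
2. the pad has been pressed firmly on the plate (more than 150 N, about 6 N at the moving knob) (contact force between pad and plate above 150 N), for 0.1 s.
At the end, for the whole second after the job is handed in: The direction lever is at the green mark (beyond 0.5 rad); the pad, after having been pressed down with more than 150 N, still holds the plate with 50 to 850 N; the handle is at rest and let go (value of joint selector above 0.5 rad and contact force between pad and plate between 50 and 850 N and velocity of joint handle between -0.05 and 0.05 rad/s); the robot touches nothing.
It fails at once if the plate is crushed: the pad presses with more than 850 N (13 N or more at the knob) (contact force between pad and plate above 850 N).
It fails at once if a loose thing on the bench (tip box, tube rack, spray, marker, spare plate) is shifted more than 30 mm (distance of any of tip_box, tube_rack, spray, marker, spare_plate from where it was at the start of the episode above 0.03 m).
It also fails if it takes over 72 s, if anything falls off the work surface, if the arm or the gripper's body presses on something with over 40 N, if the wrist force passes 120 N, or if a joint passes its speed limit or range.

## Working session

There is one attempt and no reset: what is moved stays moved. The work goes in short steps, Python scripts to look and compute and a tool call to move; the robot and the scene stay as the last step left them, time stands still between calls to the robot, and variables do not carry over. Pictures are saved under pics/ and viewed, at most 10 in all, crops included, and the job is handed in when it is done.

Besides the shell and the picture viewer there is one more tool, called after "Call:" as name(argument=value, ...), one argument or row to a line, values as JSON. apply_moves: Moves the arm, as the interface text tells. Its arguments: {"type":"object","properties":{"increments":{"type":"array"}},"required":["increments"]}

```bash
mkdir -p pics
python3 - <<'E'
from bench import r,cams
import cv2
for n in("scene","side"):
    p=cams.camera_params(n);print(n,p)
    cv2.imwrite(f"pics/{n}0.png",cams.read_camera(n)[...,::-1])
s=r.get_state();print(s)
E
```

```text
scene {'vertical_fov': 52.77782533343066, 'cx': 316.9464799410971, 'cy': 242.35079902309676, 'R': array([[-0.22708171,  0.97359355,  0.02344152],
       [ 0.58049003,  0.1546425 , -0.79944795],
       [-0.78196242, -0.16793244, -0.60027783]]), 't': array([ 0.0986884 , -0.2909386 ,  1.35740797])}
side {'vertical_fov': 42.40187111626195, 'cx': 315.6246394709409, 'cy': 239.0567215081876, 'R': array([[-0.77274902, -0.63463931, -0.00958606],
       [-0.41081085,  0.51160991, -0.75464545],
       [ 0.48383199, -0.57921347, -0.65606277]]), 't': array([0.50357019, 0.34271682, 0.79132924])}
{'time': 0.1, 'q': array([-1.41052711e+00,  4.94087706e-01,  1.34601580e+00,  3.45461480e-06,
        1.30251609e+00, -9.54850995e-02]), 'qvel': array([-0.00038939, -0.00161009, -0.00160005, -0.00098133,  0.00103003,
        0.00064997]), 'tau': array([ 1.82733686e-03, -8.80241990e+01, -3.82541120e+01,  7.09299906e-02,
        4.82811418e-02, -5.26031545e-05]), 'ee_pos': array([ 0.15806573, -0.60431324,  0.17473673]), 'tcp_rot': array([-3.11492314e+00, -4.00511588e-01,  4.69987825e-05]), 'force': array([ 0.09370319, -0.16765143,  0.4714024 ]), 'ft_torque': array([ 0.02559244, -0.00828792, -0.01139336]), 'grasp_force': 0.0, 'finger_gap': 1.0008590673351883}
```

View pics/scene0.png

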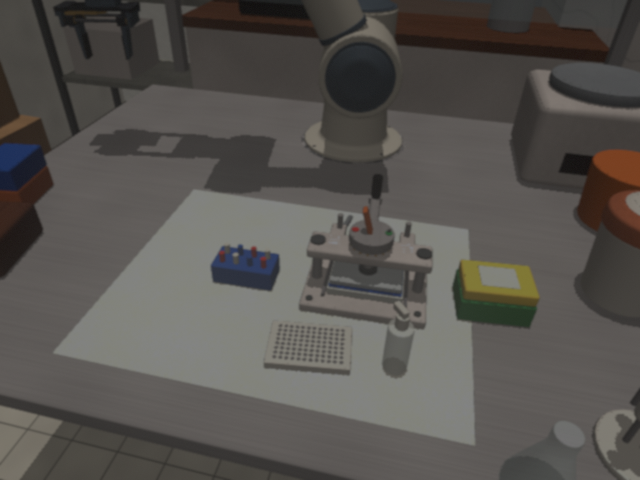

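View pics/side0.png

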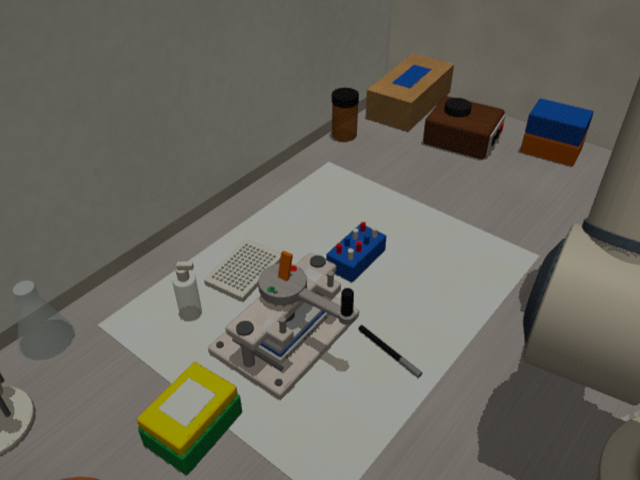

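The handle points towards the robot with its knob at side (347,302). The lever leans to the red mark at −y, and the green mark is on the +y side. I'll enlarge both views for measuring.

Run:
```python
import cv2,numpy as np
a=cv2.imread("pics/scene0.png")[165:325,295:440];b=cv2.imread("pics/side0.png")[240:390,205:365]
a=cv2.resize(a,None,fx=3.6,fy=3.6,interpolation=2);b=cv2.resize(b,None,fx=3.6,fy=3.6,interpolation=2)
c=np.zeros((580,800,3),np.uint8)
cv2.imwrite("pics/a.png",a);cv2.imwrite("pics/b.png",b)
```

```text
(no output)
```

View pics/a.png

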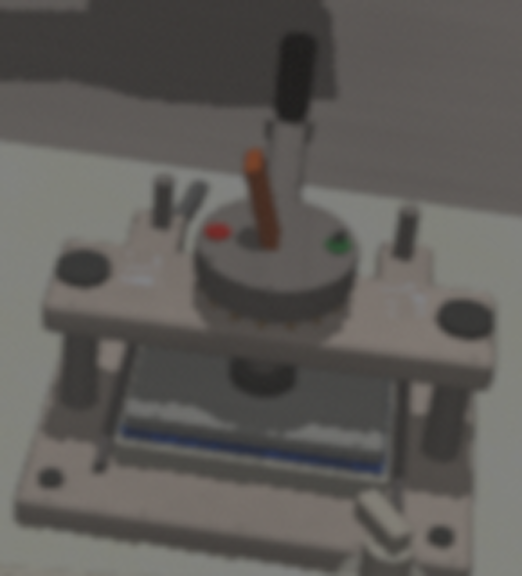

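View pics/b.png

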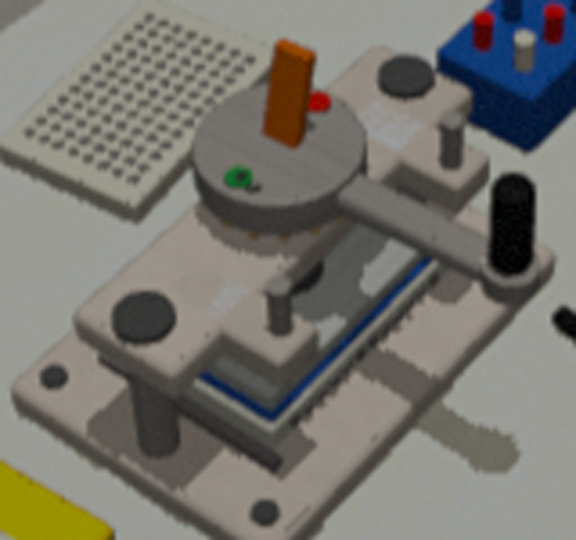

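In crop a: knob (295,78), head centre ≈(276,239), red (217,232), green (339,245), tab top (255,155). In crop b: knob (513,225), head ≈(280,146), red (318,102), green (240,178), tab top (295,45).

```bash
cat > h.py <<'E'
import numpy as np,cv2
from bench import r,cams
def P(n):
    p=cams.camera_params(n);f=240/np.tan(np.radians(p["vertical_fov"])/2)
    return np.array([[f,0,p["cx"]],[0,f,p["cy"]],[0,0,1]])@np.c_[p["R"],p["t"]]
def tri(a,b):
    X=cv2.triangulatePoints(P("scene"),P("side"),np.float64(a).reshape(2,1),np.float64(b).reshape(2,1))
    return X[:3,0]/X[3,0]
def onz(n,uv,z):
    M=P(n);H=np.c_[M[:,0],M[:,1],M[:,2]*z+M[:,3]];X=np.linalg.solve(H,[*uv,1]);return X[:2]/X[2]
E
python3 - <<'E'
from h import *
np.set_printoptions(precision=4,suppress=True)
A=lambda u,v:(295+u/3.6,165+v/3.6)
B=lambda u,v:(205+u/3.6,240+v/3.6)
for n,a,b,z in[("knob",(295,78),(513,225),.146),("ktop",(298,40),(514,182),.168),("head",(276,239),(280,146),.128),("red",(217,232),(318,102),.128),("green",(339,245),(240,178),.128),("tabtop",(255,155),(295,45),.17)]:
    print(n,tri(A(*a),B(*b)),onz("scene",A(*a),z),onz("side",B(*b),z))
E
```

```text
knob [0.4959 0.1187 0.1454] [0.4997 0.1211] [0.4957 0.1173]
ktop [0.497  0.1179 0.1676] [0.5013 0.1206] [0.4969 0.1159]
head [0.6093 0.1281 0.1262] [0.6127 0.1291] [0.6081 0.1287]
red [0.6127 0.1006 0.1284] [0.6142 0.1025] [0.6131 0.0988]
green [0.6082 0.1548 0.1283] [0.6099 0.157 ] [0.6085 0.1529]
tabtop [0.6116 0.1141 0.1712] [0.6119 0.1159] [0.6126 0.1115]
```

```bash
cat >> h.py <<'E'
from scipy.spatial.transform import Rotation as Ro
def rel(target,yaw,s=None):
    s=s or r.get_state();R=Ro.from_rotvec(s["tcp_rot"]).as_matrix()
    y0=np.arctan2(R[1,0],R[0,0])
    return np.round(R.T@(np.array(target)-s["ee_pos"]),4),round(y0-yaw,4)
E
python3 - <<'E'
from h import *
A=lambda u,v:(295+u/3.6,165+v/3.6)
B=lambda u,v:(205+u/3.6,240+v/3.6)
L=tri(A(83,268),B(406,77));R_=tri(A(466,318),B(145,317));d=R_-L
print("bolts",L,R_,np.arctan2(-d[0],d[1]),(L+R_)/2)
L=tri(A(163,182),B(453,118));R_=tri(A(409,212),B(280,290));d=R_-L
print("studs",L,R_,np.arctan2(-d[0],d[1]))
print(rel((.6105,.080,.25),.081))
print(rel((.6105,.080,.148),.081))
E
```

```text
bolts [0.61429217 0.03990764 0.0976881 ] [0.60689722 0.21552632 0.09789267] 0.042083110800965516 [0.61059469 0.12771698 0.09779038]
studs [0.56680578 0.06679816 0.12066308] [0.56071935 0.18384443 0.11927945] 0.051953391682404995
(array([ 0.6108, -0.5477, -0.0746]), np.float64(0.1748))
(array([ 0.6108, -0.5476,  0.0274]), np.float64(0.1748))
```

Call:
apply_moves(
  increments=[
    [1, [0, 0, -0.06], 0],
    [1, [0.06, -0.05, -0.075], 0.03],
    [1, [0.11, -0.095, -0.075], 0.06],
    [1, [0.155, -0.14, -0.075], 0.09],
    [1, [0.2, -0.18, -0.075], 0.12],
    [1, [0.245, -0.22, -0.075], 0.15],
    [1, [0.29, -0.26, -0.075], 0.175],
    [1, [0.335, -0.3, -0.075], 0.175],
    [1, [0.38, -0.34, -0.075], 0.175],
    [1, [0.425, -0.38, -0.075], 0.175],
    [1, [0.47, -0.42, -0.075], 0.175],
    [1, [0.515, -0.46, -0.075], 0.175],
    [1, [0.56, -0.5, -0.075], 0.175],
    [1, [0.611, -0.548, -0.075], 0.175],
    [1, [0.611, -0.548, -0.075], 0.175],
    [1, [0.611, -0.548, -0.075], 0.175],
    [1, [0.611, -0.548, -0.075], 0.175],
  ],
)

```text
time: 2.22
ee_pos: [0.61, 0.0789, 0.2502]
tcp_rot: [3.139, 0.125, -0.001]
force: [-0.1, 0.6, 1.0]
finger_gap: 0.005
grasp_force: 0.0
```

Run:
```python
from h import *
s=r.get_state();print(s["ee_pos"],s["force"],s["finger_gap"],rel((.6106,.082,.148),.081))
cv2.imwrite("pics/s1.png",cams.read_camera("side")[180:400,180:400,::-1].repeat(2,0).repeat(2,1))
```

```text
[0.61002084 0.07893094 0.25024785] [-0.11381006  0.58331254  1.03812379] 0.004626994314683479 (array([ 0.0009, -0.003 ,  0.1022]), np.float64(-0.0013))
```

View pics/s1.png

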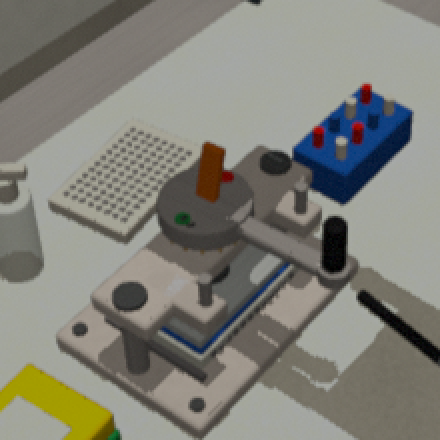

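Run:
```python
from h import *
s=r.get_state();p=s["ee_pos"];print(p)
for n in("scene","side"):
    x=P(n)@np.r_[p,1];print(n,x[:2]/x[2],x[2])
a=cams.read_camera("scene");b=cams.read_camera("side")
cv2.imwrite("pics/s2.png",np.hstack([cv2.resize(a,(400,300)),cv2.resize(b,(400,300))])[...,::-1])
```

```text
[0.61007486 0.07885649 0.2503619 ]
scene [345.82424718 158.16756434] 0.7168231020791046
side [301.28892686 199.17694868] 0.8765751156644999
```

View pics/s2.png

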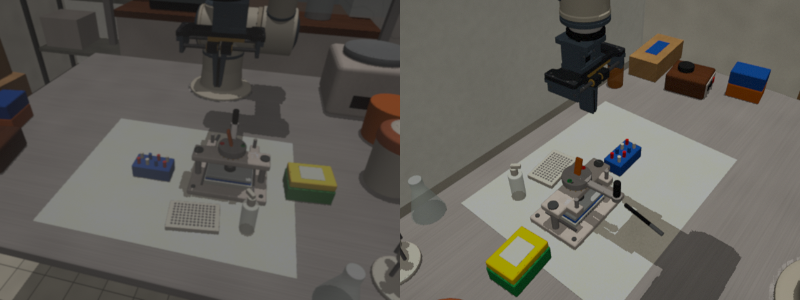

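The fingertip appears about 20 px higher than the TCP projects in both views, so I'll check it closely.

Run:
```python
from h import *
a=cams.read_camera("scene")[60:180,280:420];b=cams.read_camera("side")[80:200,240:380]
f=lambda i:cv2.convertScaleAbs(cv2.resize(i,(399,342),interpolation=2),alpha=2,beta=10)
cv2.imwrite("pics/s3.png",np.hstack([f(a),f(b)])[...,::-1])
```

```text
(no output)
```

View pics/s3.png

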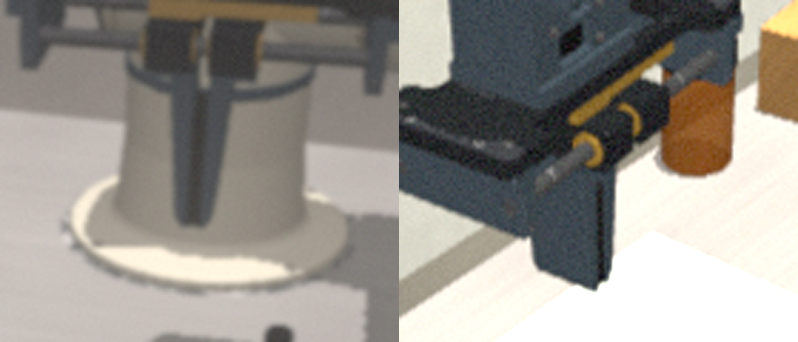

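Run:
```python
from h import *
for n in("scene","side"):
  for p in((.158-.0115,-.6043+.044,.175),(.158+.0115,-.6043-.044,.175),(.158,-.6043,.215)):
    x=P(n)@np.r_[p,1];print(n,x[:2]/x[2],x[2])
print(tri((347.7,137.2),(302,176)))
```

```text
scene [130.04913993  72.54772794] 1.2318944063146393
scene [93.77597825 72.00323098] 1.2286873255552837
scene [108.23144587  56.06749817] 1.2062797526922957
side [745.22424428 160.44983983] 1.0719329461887888
side [742.47333163 135.03533844] 1.1340318674954142
side [754.02554786 127.80495591] 1.0767398960850658
[0.61094749 0.07703598 0.28679446]
```

Call:
apply_moves(
  increments=[
    [1, [0.001, 0.0, 0.03], 0],
    [1, [0.001, 0.0, 0.06], 0],
    [1, [0.001, 0, 0.08], 0],
    [1, [0.001, 0, 0.1], 0],
    [1, [0.001, 0, 0.1], 0],
    [1, [0.001, 0, 0.1], 0],
  ],
)

```text
time: 3.22
ee_pos: [0.612, 0.08, 0.1511]
tcp_rot: [-3.139, -0.127, -0.002]
force: [0.6, -0.7, 0.6]
finger_gap: 0.002
grasp_force: 0.0
```

Run:
```python
from h import *
s=r.get_state();p=s["ee_pos"];print(p,s["force"])
for n in("scene","side"):
    x=P(n)@np.r_[p,1];print(n,x[:2]/x[2],x[2])
a=cams.read_camera("scene")[130:250,280:420];b=cams.read_camera("side")[180:300,240:380]
f=lambda i:cv2.convertScaleAbs(cv2.resize(i,(399,342),interpolation=2),alpha=1.6,beta=10)
cv2.imwrite("pics/s4.png",np.hstack([f(a),f(b)])[...,::-1])
```

```text
[0.61204393 0.0800275  0.15111528] [ 0.64099072 -0.70300553  0.62281212]
scene [342.64811871 214.82255795] 0.7746622585078045
side [301.42134975 251.00280053] 0.9419615523885496
```

View pics/s4.png

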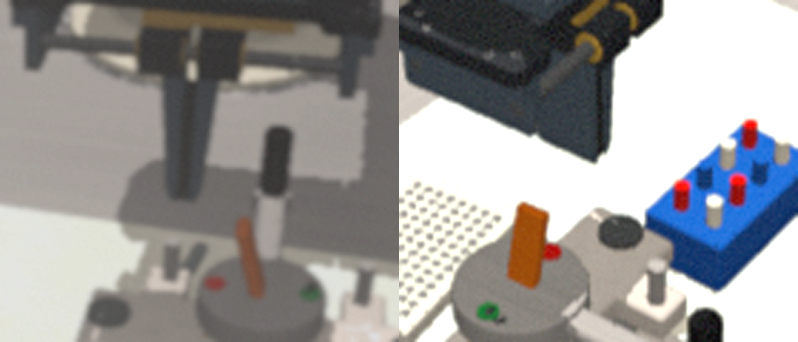

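Both views agree that the fingertips are about 37 mm above the reported TCP, and above the tab top. I'll trust the cameras and go lower, watching the force.

Call:
apply_moves(
  increments=[
    [1, [-0.001, 0, 0.02], 0],
    [1, [-0.001, 0, 0.037], 0],
    [1, [-0.001, 0, 0.037], 0],
    [1, [-0.001, 0, 0.037], 0],
  ],
)

```text
time: 3.82
ee_pos: [0.611, 0.0801, 0.1137]
tcp_rot: [3.139, 0.127, 0.001]
force: [-1.2, 0.7, -0.1]
finger_gap: 0.006
grasp_force: 0.0
```

Run:
```python
from h import *
print(tri((344,198.4),(302.5,232)))
s=r.get_state();p=s["ee_pos"];print(p,s["force"])
a=cams.read_camera("scene")[130:250,280:420];b=cams.read_camera("side")[180:300,240:380]
f=lambda i:cv2.convertScaleAbs(cv2.resize(i,(399,342),interpolation=2),alpha=1.6,beta=10)
cv2.imwrite("pics/s5.png",np.hstack([f(a),f(b)])[...,::-1])
```

```text
[0.6128219  0.07769752 0.18495133]
[0.61097677 0.08009907 0.11373979] [-1.16978909  0.65076234 -0.06048994]
```

View pics/s5.png

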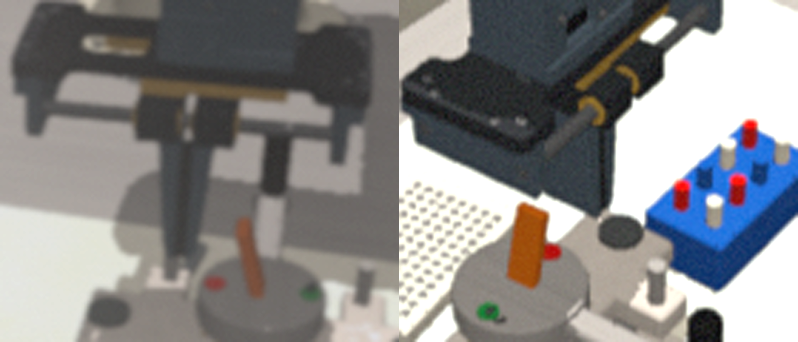

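Call:
apply_moves(
  increments=[
    [1, [0, -0.007, 0], 0],
    [1, [0, -0.014, 0], 0],
    [1, [0, -0.02, 0], 0],
    [1, [0, -0.025, 0], 0],
    [1, [0, -0.03, 0], 0],
  ],
)

```text
time: 4.55
ee_pos: [0.6083, 0.1103, 0.1133]
tcp_rot: [3.139, 0.127, 0.001]
force: [-0.3, -2.9, 3.1]
finger_gap: 0.001
grasp_force: 1.4
```

Call:
apply_moves(
  increments=[
    [1, [0, -0.003, 0], 0],
    [1, [0, -0.006, 0], 0],
    [1, [0, -0.009, 0], 0],
  ],
)

```text
time: 4.92
ee_pos: [0.6075, 0.119, 0.1132]
tcp_rot: [3.139, 0.127, -0.0]
force: [0.2, -3.1, 1.4]
finger_gap: -0.0
grasp_force: 1.6
```

Call:
apply_moves(
  increments=[
    [1, [0, -0.0015, 0], 0],
    [1, [0, -0.003, 0], 0],
  ],
)

```text
time: 5.18
ee_pos: [0.6072, 0.1219, 0.1131]
tcp_rot: [3.139, 0.127, -0.0]
force: [1.4, -3.5, -0.3]
finger_gap: 0.006
grasp_force: 1.8
```

Contact is confirmed at about 3 N. I'll continue in small steps until the force rises sharply.

Call:
apply_moves(
  increments=[
    [1, [0, -0.0015, 0], 0],
    [1, [0, -0.003, 0], 0],
  ],
)

```text
time: 5.42
ee_pos: [0.6068, 0.1249, 0.113]
tcp_rot: [3.139, 0.127, -0.001]
force: [1.7, -3.5, -1.8]
finger_gap: 0.007
grasp_force: 1.8
```

Call:
apply_moves(
  increments=[
    [1, [0, -0.0015, 0], 0],
    [1, [0, -0.002, 0], 0],
  ],
)

```text
time: 5.68
ee_pos: [0.6067, 0.1264, 0.113]
tcp_rot: [3.138, 0.127, -0.001]
force: [1.3, -11.1, -2.7]
finger_gap: 0.004
grasp_force: 4.5
```

Call:
apply_moves(
  increments=[
    [1, [0, 0.01, 0], 0],
    [1, [0, 0.025, 0], 0],
    [1, [0, 0.025, -0.05], 0],
    [0.34, [0, 0.025, -0.1], 0],
    [0.34, [-0.05, 0.015, -0.1], 0],
    [0.34, [-0.09, 0.005, -0.1], 0],
    [0.34, [-0.1105, -0.001, -0.1], 0],
    [0.34, [-0.1105, -0.001, -0.1], 0],
    [0.34, [-0.1105, -0.001, -0.09], 0],
    [0.34, [-0.1105, -0.001, -0.09], 0],
  ],
)

```text
time: 6.92
ee_pos: [0.4968, 0.1186, 0.2021]
tcp_rot: [3.139, 0.126, -0.002]
force: [0.0, 0.0, 0.2]
finger_gap: 0.332
grasp_force: 0.0
```

Run:
```python
from h import *
s=r.get_state();print(s["ee_pos"],s["force"],s["finger_gap"]*91)
a=cams.read_camera("scene");b=cams.read_camera("side")
R=Ro.from_rotvec(s["tcp_rot"]).as_matrix()
p=cams.camera_params("wrist");print(p)
w=cams.read_camera("wrist")
f=lambda i,al:cv2.convertScaleAbs(cv2.resize(i,(400,300),interpolation=2),alpha=al,beta=10)
im=np.vstack([np.hstack([f(a[130:235,300:440],1.6),f(b[210:330,240:400],1.2)]),np.hstack([f(w,1),np.zeros((300,400,3),np.uint8)])])
cv2.imwrite("pics/s6.png",im[...,::-1])
```

```text
[0.49680858 0.11861071 0.20207972] [0.03512734 0.02292137 0.16459212] 30.17068113493535
{'vertical_fov': 64.78559596108995, 'cx': 319.7963111515333, 'cy': 243.13302691631068, 'hand_eye': array([[-3.27990293e-04, -9.59894847e-01, -2.80360082e-01,
         7.92399657e-02],
       [ 9.99997482e-01, -9.37298785e-04,  2.03923042e-03,
        -2.81851519e-05],
       [-2.22022793e-03, -2.80358707e-01,  9.59892737e-01,
        -2.08009906e-01],
       [ 0.00000000e+00,  0.00000000e+00,  0.00000000e+00,
         1.00000000e+00]])}
```

View pics/s6.png

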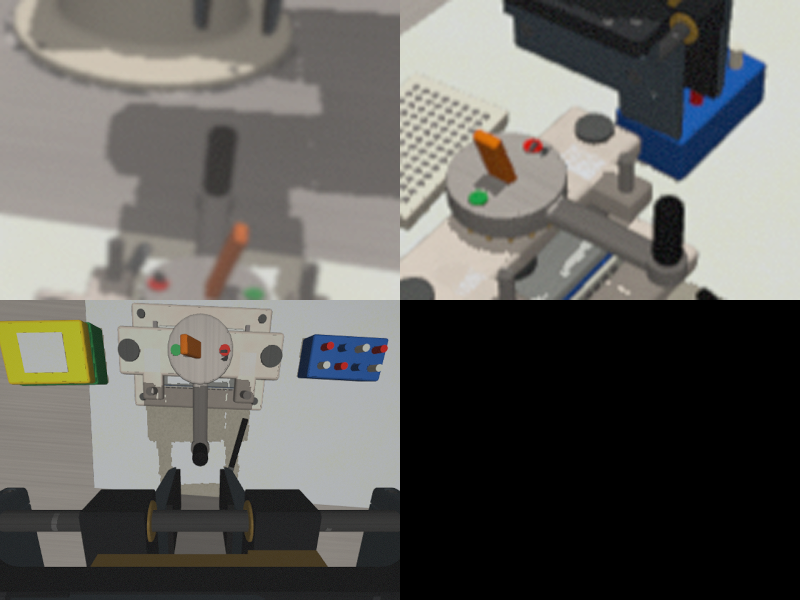

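The lever now leans to green. The knob (wrist 200,448 in the mosaic) is centred laterally between the fingers (178 to 225). The wrist view also puts the finger ends about 40 mm short of the TCP. Next I'll lower around the knob.

Call:
apply_moves(
  increments=[
    [0.34, [0, 0, 0.05], 0],
    [0.34, [0, 0, 0.075], 0],
    [0.34, [0, 0, 0.09], 0],
    [0.34, [0, 0, 0.104], 0],
    [0.34, [0, 0, 0.104], 0],
    [0.34, [0, 0, 0.104], 0],
  ],
)

```text
time: 7.82
ee_pos: [0.497, 0.1191, 0.0997]
tcp_rot: [-3.139, -0.127, -0.001]
force: [0.6, 0.4, 0.6]
finger_gap: 0.33
grasp_force: 0.0
```

```bash
cat >> h.py <<'E'
def arc(tot,n,jaw=.34,rho=.1145):
    return "["+", ".join(f"[{jaw}, [{rho*(1-np.cos(f)):.4f}, {-rho*np.sin(f):.4f}, 0], {f:.3f}]" for f in tot*np.arange(1,n+1)/n)+"]"
def tang():
    "tangential (clockwise push -> resisting force positive), radial force, tool angle vs axis"
    s=r.get_state();d=s["ee_pos"][:2]-[.6106,.1277];u=d/np.hypot(*d);t=np.array([u[1],-u[0]])
    a=-(np.arctan2(d[1],d[0])-np.pi-.045);a=(a+np.pi)%(2*np.pi)-np.pi
    return dict(t=s["time"],ang=round(a,3),rad=round(np.hypot(*d),4),Ft=round(-s["force"][:2]@t,2),Fr=round(s["force"][:2]@u,2),yaw=s["tcp_rot"])
E
python3 -c "
from h import *
print(arc(.7,14));print(arc(-1.4,20));print(arc(1.4,20));print(tang())"
```

```text
[[0.34, [0.0001, -0.0057, 0], 0.050], [0.34, [0.0006, -0.0114, 0], 0.100], [0.34, [0.0013, -0.0171, 0], 0.150], [0.34, [0.0023, -0.0227, 0], 0.200], [0.34, [0.0036, -0.0283, 0], 0.250], [0.34, [0.0051, -0.0338, 0], 0.300], [0.34, [0.0069, -0.0393, 0], 0.350], [0.34, [0.0090, -0.0446, 0], 0.400], [0.34, [0.0114, -0.0498, 0], 0.450], [0.34, [0.0140, -0.0549, 0], 0.500], [0.34, [0.0169, -0.0598, 0], 0.550], [0.34, [0.0200, -0.0647, 0], 0.600], [0.34, [0.0233, -0.0693, 0], 0.650], [0.34, [0.0269, -0.0738, 0], 0.700]]
[[0.34, [0.0003, 0.0080, 0], -0.070], [0.34, [0.0011, 0.0160, 0], -0.140], [0.34, [0.0025, 0.0239, 0], -0.210], [0.34, [0.0045, 0.0316, 0], -0.280], [0.34, [0.0069, 0.0393, 0], -0.350], [0.34, [0.0100, 0.0467, 0], -0.420], [0.34, [0.0135, 0.0539, 0], -0.490], [0.34, [0.0175, 0.0608, 0], -0.560], [0.34, [0.0220, 0.0675, 0], -0.630], [0.34, [0.0269, 0.0738, 0], -0.700], [0.34, [0.0323, 0.0797, 0], -0.770], [0.34, [0.0381, 0.0853, 0], -0.840], [0.34, [0.0442, 0.0904, 0], -0.910], [0.34, [0.0507, 0.0951, 0], -0.980], [0.34, [0.0575, 0.0993, 0], -1.050], [0.34, [0.0646, 0.1031, 0
[... 384 characters left out ...]
0.34, [0.0135, -0.0539, 0], 0.490], [0.34, [0.0175, -0.0608, 0], 0.560], [0.34, [0.0220, -0.0675, 0], 0.630], [0.34, [0.0269, -0.0738, 0], 0.700], [0.34, [0.0323, -0.0797, 0], 0.770], [0.34, [0.0381, -0.0853, 0], 0.840], [0.34, [0.0442, -0.0904, 0], 0.910], [0.34, [0.0507, -0.0951, 0], 0.980], [0.34, [0.0575, -0.0993, 0], 1.050], [0.34, [0.0646, -0.1031, 0], 1.120], [0.34, [0.0719, -0.1063, 0], 1.190], [0.34, [0.0795, -0.1090, 0], 1.260], [0.34, [0.0872, -0.1112, 0], 1.330], [0.34, [0.0950, -0.1128, 0], 1.400]]
{'t': 7.825, 'ang': np.float64(-0.031), 'rad': np.float64(0.1139), 'Ft': np.float64(-0.33), 'Fr': np.float64(-0.65), 'yaw': array([-3.13897166e+00, -1.26928433e-01, -1.25494999e-03])}
```

Call:
apply_moves(
  increments=[
    [0.34, [0.0001, -0.0057, 0], 0.05],
    [0.34, [0.0006, -0.0114, 0], 0.1],
    [0.34, [0.0013, -0.0171, 0], 0.15],
    [0.34, [0.0023, -0.0227, 0], 0.2],
    [0.34, [0.0036, -0.0283, 0], 0.25],
    [0.34, [0.0051, -0.0338, 0], 0.3],
    [0.34, [0.0069, -0.0393, 0], 0.35],
  ],
)

```text
time: 8.7
ee_pos: [0.5007, 0.1586, 0.1]
tcp_rot: [3.113, -0.424, 0.002]
force: [-0.7, -4.4, -0.1]
finger_gap: 0.333
grasp_force: 1.9
```

```bash
python3 -c "
from h import *
print(tang())"
```

```text
{'t': 8.7, 'ang': np.float64(0.319), 'rad': np.float64(0.1142), 'Ft': np.float64(4.44), 'Fr': np.float64(-0.51), 'yaw': array([ 3.11261107e+00, -4.23902201e-01,  1.60334572e-03])}
```

Call:
apply_moves(
  increments=[
    [0.34, [0.0001, -0.0057, 0], 0.05],
    [0.34, [0.0006, -0.0114, 0], 0.1],
    [0.34, [0.0013, -0.0171, 0], 0.15],
    [0.34, [0.0023, -0.0227, 0], 0.2],
    [0.34, [0.0036, -0.0283, 0], 0.25],
    [0.34, [0.0051, -0.0338, 0], 0.3],
    [0.34, [0.0069, -0.0393, 0], 0.35],
  ],
)

```text
time: 9.57
ee_pos: [0.5175, 0.1946, 0.0999]
tcp_rot: [2.991, -0.959, 0.001]
force: [-1.8, -3.4, 1.2]
finger_gap: 0.333
grasp_force: 1.9
```

```bash
python3 -c "
from h import *
print(tang())"
```

```text
{'t': 9.575, 'ang': np.float64(0.668), 'rad': np.float64(0.1146), 'Ft': np.float64(3.81), 'Fr': np.float64(-0.55), 'yaw': array([ 2.99122282e+00, -9.59413012e-01,  8.27402940e-04])}
```

Call:
apply_moves(
  increments=[
    [0.34, [0.0003, 0.008, 0], -0.07],
    [0.34, [0.0011, 0.016, 0], -0.14],
    [0.34, [0.0025, 0.0239, 0], -0.21],
    [0.34, [0.0045, 0.0316, 0], -0.28],
    [0.34, [0.0069, 0.0393, 0], -0.35],
    [0.34, [0.01, 0.0467, 0], -0.42],
    [0.34, [0.0135, 0.0539, 0], -0.49],
    [0.34, [0.0175, 0.0608, 0], -0.56],
    [0.34, [0.022, 0.0675, 0], -0.63],
    [0.34, [0.0269, 0.0738, 0], -0.7],
    [0.34, [0.0323, 0.0797, 0], -0.77],
    [0.34, [0.0381, 0.0853, 0], -0.84],
    [0.34, [0.0442, 0.0904, 0], -0.91],
    [0.34, [0.0507, 0.0951, 0], -0.98],
    [0.34, [0.0575, 0.0993, 0], -1.05],
    [0.34, [0.0646, 0.1031, 0], -1.12],
    [0.34, [0.0719, 0.1063, 0], -1.19],
    [0.34, [0.0795, 0.109, 0], -1.26],
    [0.34, [0.0872, 0.1112, 0], -1.33],
    [0.34, [0.095, 0.1128, 0], -1.4],
  ],
)

```text
time: 12.08
ee_pos: [0.5296, 0.0478, 0.1]
tcp_rot: [2.904, 1.199, 0.001]
force: [-2.3, 2.8, 0.9]
finger_gap: 0.334
grasp_force: 1.5
```

```bash
python3 -c "
from h import *
print(tang())"
```

```text
{'t': 12.075, 'ang': np.float64(-0.734), 'rad': np.float64(0.1138), 'Ft': np.float64(-3.63), 'Fr': np.float64(-0.3), 'yaw': array([2.90384723e+00, 1.19885491e+00, 1.07473715e-03])}
```

Call:
apply_moves(
  increments=[
    [0.34, [0.0001, -0.0057, 0], 0.05],
    [0.34, [0.0006, -0.0114, 0], 0.1],
    [0.34, [0.0013, -0.0171, 0], 0.15],
    [0.34, [0.0023, -0.0227, 0], 0.2],
    [0.34, [0.0036, -0.0283, 0], 0.25],
    [0.34, [0.0051, -0.0338, 0], 0.3],
    [0.34, [0.0069, -0.0393, 0], 0.35],
    [0.34, [0.009, -0.0446, 0], 0.4],
    [0.34, [0.0114, -0.0498, 0], 0.45],
    [0.34, [0.014, -0.0549, 0], 0.5],
  ],
)

```text
time: 13.32
ee_pos: [0.5014, 0.0965, 0.1]
tcp_rot: [3.11, 0.437, 0.003]
force: [1.6, -4.0, -1.4]
finger_gap: 0.327
grasp_force: 1.9
```

```bash
python3 -c "
from h import *
print(tang())"
```

```text
{'t': 13.325, 'ang': np.float64(-0.233), 'rad': np.float64(0.1136), 'Ft': np.float64(4.25), 'Fr': np.float64(-0.42), 'yaw': array([3.11035345e+00, 4.37100574e-01, 2.85712551e-03])}
```

Call:
apply_moves(
  increments=[
    [0.34, [0.0001, -0.0057, 0], 0.05],
    [0.34, [0.0006, -0.0114, 0], 0.1],
    [0.34, [0.0013, -0.0171, 0], 0.15],
    [0.34, [0.0023, -0.0227, 0], 0.2],
  ],
)

```text
time: 13.82
ee_pos: [0.4972, 0.1189, 0.1]
tcp_rot: [3.139, 0.124, 0.003]
force: [0.8, -4.3, -0.5]
finger_gap: 0.332
grasp_force: 2.3
```

```bash
python3 -c "
from h import *
print(tang())"
```

```text
{'t': 13.825, 'ang': np.float64(-0.032), 'rad': np.float64(0.1137), 'Ft': np.float64(4.36), 'Fr': np.float64(-0.48), 'yaw': array([3.13855001e+00, 1.24487268e-01, 2.51868265e-03])}
```

Call:
apply_moves(
  increments=[
    [0.34, [0.0001, -0.0057, 0], 0.05],
    [0.34, [0.0006, -0.0114, 0], 0.1],
    [0.34, [0.0013, -0.0171, 0], 0.15],
    [0.34, [0.0023, -0.0227, 0], 0.2],
  ],
)

```text
time: 14.32
ee_pos: [0.4974, 0.1416, 0.1]
tcp_rot: [3.135, -0.189, 0.002]
force: [-0.8, -7.1, -0.3]
finger_gap: 0.33
grasp_force: 3.1
```

```bash
python3 -c "
from h import *
print(tang())"
```

```text
{'t': 14.325, 'ang': np.float64(0.167), 'rad': np.float64(0.114), 'Ft': np.float64(7.17), 'Fr': np.float64(-0.09), 'yaw': array([ 3.13521536e+00, -1.89449932e-01,  1.88596914e-03])}
```

Call:
apply_moves(
  increments=[
    [0.34, [0.0001, -0.0057, 0], 0.05],
    [0.34, [0.0006, -0.0114, 0], 0.1],
    [0.34, [0.0013, -0.0171, 0], 0.15],
    [0.34, [0.0023, -0.0227, 0], 0.2],
  ],
)

```text
time: 14.82
ee_pos: [0.5021, 0.1636, 0.0999]
tcp_rot: [3.1, -0.501, 0.001]
force: [-2.7, -7.9, 3.1]
finger_gap: 0.329
grasp_force: 4.2
```

```bash
python3 -c "
from h import *
print(tang())"
```

```text
{'t': 14.825, 'ang': np.float64(0.364), 'rad': np.float64(0.1143), 'Ft': np.float64(8.37), 'Fr': np.float64(0.09), 'yaw': array([ 3.10028175e+00, -5.01355137e-01,  9.59938887e-04])}
```

Call:
apply_moves(
  increments=[
    [0.34, [0, 0, 0], 0],
    [0.34, [0, 0, 0], 0],
  ],
)

```text
time: 15.08
ee_pos: [0.5022, 0.164, 0.0998]
tcp_rot: [3.102, -0.499, 0.001]
force: [-1.6, -3.3, 3.5]
finger_gap: 0.328
grasp_force: 1.9
```

```bash
python3 -c "
from h import *
print(tang())
for i in range(3): cams.read_camera('side');print(tang()['Ft'])"
```

```text
{'t': 15.075, 'ang': np.float64(0.368), 'rad': np.float64(0.1144), 'Ft': np.float64(3.66), 'Fr': np.float64(0.41), 'yaw': array([ 3.10167181e+00, -4.98877720e-01,  1.17141275e-03])}
4.12
4.12
4.47
```

Call:
apply_moves(
  increments=[
    [0.34, [0.0001, -0.004, 0], 0.035],
    [0.34, [0.0003, -0.008, 0], 0.07],
  ],
)

```text
time: 15.48
ee_pos: [0.5047, 0.1712, 0.0995]
tcp_rot: [3.081, -0.609, 0.0]
force: [-2.9, -8.9, 7.2]
finger_gap: 0.33
grasp_force: 4.5
```

```bash
python3 -c "
from h import *
print(tang())"
```

```text
{'t': 15.475, 'ang': np.float64(0.435), 'rad': np.float64(0.1145), 'Ft': np.float64(9.3), 'Fr': np.float64(-0.67), 'yaw': array([ 3.08113845e+00, -6.08871996e-01,  1.46395735e-04])}
```

Call:
apply_moves(
  increments=[
    [0.34, [0, 0, 0], 0],
    [0.34, [0, 0.002, 0], 0],
    [0.34, [0, 0.004, 0], 0],
    [0.34, [0, 0.006, 0], 0],
    [0.34, [0, 0.006, 0], 0],
  ],
)

```text
time: 16.1
ee_pos: [0.5024, 0.166, 0.0992]
tcp_rot: [3.082, -0.608, -0.0]
force: [-0.9, -3.3, 1.5]
finger_gap: 0.335
grasp_force: 1.7
```

```bash
python3 -c "
from h import *
print(tang())"
```

```text
{'t': 16.1, 'ang': np.float64(0.385), 'rad': np.float64(0.1148), 'Ft': np.float64(3.37), 'Fr': np.float64(-0.26), 'yaw': array([ 3.08217852e+00, -6.07763352e-01, -1.93543289e-04])}
```

Call:
apply_moves(
  increments=[
    [0.2, [0, 0, 0], 0],
    [0.0, [0, 0, 0], 0],
    [-0.3, [0, 0, 0], 0],
    [-0.3, [0, 0, 0], 0],
    [-0.3, [0, 0, 0], 0],
    [-0.3, [0, 0, 0], 0],
  ],
)

```text
time: 16.85
ee_pos: [0.5025, 0.1661, 0.0992]
tcp_rot: [-3.082, 0.608, -0.0]
force: [0.3, -0.6, 0.0]
finger_gap: 0.653
grasp_force: 0.1
```

```bash
python3 -c "
from h import *
print(tang())
cv2.imwrite('pics/k.png',cams.read_camera('side'))"
```

```text
{'t': 16.85, 'ang': np.float64(0.387), 'rad': np.float64(0.1147), 'Ft': np.float64(0.43), 'Fr': np.float64(-0.5), 'yaw': array([-3.08222466e+00,  6.07529589e-01, -8.28274750e-06])}
```

Call:
apply_moves(
  increments=[
    [-0.6, [0, 0.004, 0], 0],
    [-0.6, [0, 0.004, 0], 0],
    [-0.6, [0, 0.004, -0.02], 0],
    [-0.6, [0, 0.004, -0.06], 0],
    [-0.6, [0, 0.004, -0.12], 0],
    [-0.6, [0, 0.004, -0.16], 0],
    [-0.6, [0, 0.004, -0.16], 0],
    [-0.6, [0, 0.004, -0.16], 0],
  ],
)

```text
time: 17.9
ee_pos: [0.5005, 0.1623, 0.2585]
tcp_rot: [3.082, -0.608, -0.001]
force: [0.3, 0.6, 0.6]
finger_gap: 0.803
grasp_force: 0.0
```

Run:
```python
from h import *
M=lambda:[cams.read_camera("side") for _ in range(1)][0]
def kn(i):
    g=i[230:340,290:400].max(2)<45; m=cv2.connectedComponentsWithStats(g.astype(np.uint8));k=1+np.argsort(-m[2][1:,4])[:2];return m[3][k].round(1),m[2][k,4]
a=M();
for _ in range(8):cams.read_camera("scene")
b=M();print(kn(a),kn(b),tang())
o=lambda i:np.argwhere((i[...,0]>140)&(i[...,1]<110)&(i[...,2]<50)&(i[...,1]>40))
for i in(cv2.imread("pics/side0.png")[...,::-1],b):
    q=o(i[235:300,260:310]);print(len(q),q.mean(0),q.min(0),q.max(0))
```

```text
(array([[45.5, 82.2],
       [ 7.1,  9.3]]), array([308, 244], dtype=int32)) (array([[45.5, 82.3],
       [ 6.9,  9.1]]), array([306, 236], dtype=int32)) {'t': 18.4, 'ang': np.float64(0.352), 'rad': np.float64(0.115), 'Ft': np.float64(0.06), 'Fr': np.float64(0.1), 'yaw': array([ 3.08220120e+00, -6.07392119e-01, -4.27855088e-04])}
17 [18.88235294 27.        ] [16 23] [31 35]
35 [29.31428571 14.02857143] [26  9] [33 38]
```

Run:
```python
from h import *
p=onz("side",(335.5,312.2),.146);d=p-[.6106,.1277];print(p,np.hypot(*d),-((np.arctan2(d[1],d[0])%(2*np.pi))-np.pi-.045))
```

```text
[0.49751495 0.14226673] 0.11401937119157853 0.17310671134183103
```

```bash
python3 -c "
from bench import r
print(r.hand_in())"
```

```text
the job is handed in; nothing more can be done
None
```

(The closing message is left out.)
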